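Secure the airway case for flight

TASK

Secure the purple airway tube case for flight: slide it plain end first into the hold-down bracket until it is fully home against the end stop, then turn the knurled thumbscrew clockwise until its rubber foot is seated snugly on the lid. Stop as soon as you feel the resistance rise, since forcing it cracks the lid, let go, and leave everything else on the counter where it is.

Things in the scene. Friction and masses are not known exactly. Their poses are not given: they have to be found in the camera images.
- dock: Aluminium hold-down bracket fixed to the counter. Origin on the counter under the thumbscrew's axis, z up; the mouth opens to its own +y and the end stop is at its -y end. Two 24 mm high guides 63 mm apart run y -55 to +45 mm, then flare out to y +71; 106 mm wide over the feet. A 24 mm deep bridge bar crosses over the slot on two posts, underside 60, top 72 mm, 5 mm bush on top.
- dock_stop (a point): Centre of the end stop's buffer face, 45 mm from the bracket's origin towards its -y and 20 mm above the counter. The plain end of the case meets this face when fully home.
- thumbscrew: Steel thumbscrew, upright, through the bridge. Origin at the centre of its knurled head (31 mm diameter, 22 mm high, 3 mm disc on top), 107 to 113 mm up at the start. Clockwise from above lowers it 10 mm a turn. 12 mm stem; at least 14 mm stays free between head and bush. Locking thread: it runs at a steady 0.2 N m, stays where it is left, and may need 2 to 6 rad in all, in several grasps.
- case: Purple plastic airway tube set case, loose, 60 wide (x) by 190 long (y) by 40 mm high, 0.22 to 0.45 kg, flat lid. Origin under its centre, on the counter. Its own -y end is plain and goes into the bracket; the +y end has two black latches 3 mm proud and stays out, with 100 mm of case past the guides. It starts outside the mouth, plain end roughly facing it.
- case_center (a point): Centre of the case, 20 mm up. Grip it across its 60 mm width, on the latch half (40 to 80 mm from here along its +y) to stay clear of the bracket.
- case_nose (a point): Centre of the plain end face of the case, 20 mm up, 95 mm from the case's centre along its -y.
- rack: White block, 44 x 120 x 45 mm, fixed, holding the three blood tubes. Bystander. Origin under its centre.
- tin: Silver aluminium splint roll tin, 86 mm diameter, 68 mm high, loose bystander. Origin under its centre.
- tape: White roll of tape lying flat, 80 mm diameter, 25 mm high, loose bystander. Origin under its centre.
- saline: Clear bottle, 54 mm diameter, 130 mm high, loose bystander. Origin under its centre.
- penlight: Steel pen torch lying on the counter, 126 mm long, 16 mm thick, loose bystander. Origin under its middle, long axis x.
- tube0: Clear glass blood tube with a rubber stopper, 13 mm diameter, 96 mm long, standing in the rack with its top 106 mm up, loose bystander. Origin at its foot.
- tube1: Clear glass blood tube with a rubber stopper, 13 mm diameter, 96 mm long, standing in the rack with its top 106 mm up, loose bystander. Origin at its foot.
- tube2: Clear glass blood tube with a rubber stopper, 13 mm diameter, 96 mm long, standing in the rack with its top 106 mm up, loose bystander. Origin at its foot.
- dock_lid (a point): Where the screw's 20 mm springy rubber foot (on a swivel, it need not turn) lands on the lid: on the screw's axis, 40 mm up. It starts some mm higher, not known exactly. From touch, press grows 125 N per rad and adds 0.0016 N m per N to the moment. Snug: 40 to 120 N; over 150 N cracks the lid. At a stop the thread's 0.2 N m may read less or reversed: watch the rise over free running.
Not all that is in view belongs to the job. Several things look just like the case: the one meant starts farthest from the robot's base.

How it is judged:
By the outcome, as a careful person would: the job done as asked, in the order asked, and still so for the second after the job is handed in, with the robot touching nothing.
It also fails if it takes over 72 s, if anything falls off the work surface, if the arm or the gripper's body presses on something with over 40 N, if the wrist force passes 120 N, or if a joint passes its speed limit or range.

ROBOT

A 7-joint arm with a two-finger parallel gripper is mounted at the origin on the work surface. World frame = base frame: x ahead of the robot, y to its left, z up, the work surface at z = 0. Lengths are in m, angles in rad, forces in N, time in s.
With the tool pointing down it reaches from about 0.425 to 0.8 m from the base axis. Payload 8.3 kg.
Tool frame: the origin (TCP) lies midway between the tips of the shut fingers; the grasp point (between the pads) lies env.grasp_offset behind it (env.grasp_offset is the distance from the TCP to the grasp point, in m); y points along the fingers, z is the direction in which the jaws open and shut, and the axes are right-handed (so a half turn about y gives the same grasp; the last joint's range is limited). The gripper opens to 85 mm and grips with 20 to 120 N. Pads are 22 mm wide; open, the fingers measure 114 mm over their backs; the gripper's body (76 mm by 85 mm) begins 54 mm behind the grasp point. The pads swing forward as they close: fully open they stand 13 mm farther back than shut.
Start: joints at [1.157, 0.383, 0.016, 1.37, -0.006, 1.388, -0.046], TCP at [0.215, -0.587, 0.231] pointing down, gripper open.
Joint ranges: [-2.95, 2.95], [-0.25, 2.06], [-1.52, 1.56], [0.18, 2.33], [-1.44, 4.58], [0.02, 2.06], [-3.01, 3.01]. Speed limits (rad/s): [2.39, 2.39, 3.01, 3.01, 3.14, 3.14, 3.14].

INTERFACE

Orientations are given as a unit quaternion [w, x, y, z].
In Python, from workcell import env gives the robot as it stands.
- The arm moves only by the tool jog_arm, never from a script. Its arguments are lists of equal length, an entry for each row: "claw": the finger opening in mm, from 0 to 85.4; "translation": the shift along the tool's x, y, z in mm, a list of three; "rot": the turn, a rotation vector about the tool's x, y, z in degrees, a list of three. In form: {"claw": [claw, ...], "translation": [[tx, ty, tz], ...], "rot": [[ax, ay, az], ...]}. A call has 1 to 12 rows; each row shifts and turns the commanded pose from where the row before left it, along the tool's axes as they then stand; what a row does not reach is not made up. A row lasts 1/10 s, in which the tool goes at most 50 mm and 8.59 degrees, less where a joint would pass 70% of its speed; a pose out of reach is approached as far as the arm can. A call is refused whole if a number of a shift passes 50 or a number of a turn 8.59, either way. A call with a gripper value outside its range is refused whole. The fingers move at their own pace and stop on an object; "squeeze" is the grip in N (left out, the last holds). Time passes only in rows, so rows that do not move let the fingers close. It gives the time, the measured TCP pose, the force and the opening at its end, in the units of the state.
- env.observe(): the state, without advancing time (a new reading comes with each control period).
- env.snapshot(name): name is "scene" or "top" or "wrist"; returns the picture (480x640x3 uint8, red, green, blue); there is no depth.
- env.camera_info(name): a dict with "mtx" (3x3 intrinsics, pixels), "rvec" (rotation vector, rad) and "tvec" (3), from world to camera coordinates, as OpenCV has them. Camera axes: x right, y down, z forward; pixel columns grow to the right and rows downward; lengths in m; the calibration is good to about 2 mm. A picture is of the moment at which its call begins: read the wrist's pose just before it. camera_info takes no time and is no camera call; for the wrist camera it gives the pose at the moment of the call.
- env.job_done(): hands the job in, once; it reports no verdict.
The state is a dict: "clock": time; "joints": joint angles; "qvel": joint speeds; "joint_torque": joint torques, N m; "tcp_pos": TCP position; "orientation": TCP orientation; "contact_force": force on the tool from outside, world axes, zero at the start; "moment": the same for the moment, N m; "finger_gap": finger opening in m.
Only numpy, scipy, OpenCV 4.12 (cv2) and the standard library are available. Lean on these libraries where they do the work, as an engineer would, in place of code of your own. Each camera call takes 0.05 s, during which the arm holds its last target. There are 200 camera calls.

## Working session

There is one attempt and no reset: what is moved stays moved. The work goes in short steps, Python scripts to look and compute and a tool call to move; the robot and the scene stay as the last step left them, time stands still between calls to the robot, and variables do not carry over. Pictures are saved under pics/ and viewed, about 8 in all and at most 12, crops included, and the job is handed in when it is done.

Besides the shell and the picture viewer there is one more tool, called as a command line: name --argument value ..., lists and objects as JSON in quotes. jog_arm: Moves the arm, as the interface text tells. Its arguments: {"type":"object","properties":{"claw":{"type":"array"},"translation":{"type":"array"},"rot":{"type":"array"},"squeeze":{"type":"number"}},"required":["claw","translation","rot"]}

```bash
mkdir -p pics
cat > h.py <<'E'
from workcell import env
import numpy as np, cv2
from scipy.spatial.transform import Rotation as R
def snap(n,f):
    im=env.snapshot(n); cv2.imwrite('pics/'+f,cv2.cvtColor(im,cv2.COLOR_RGB2BGR)); return im
def ray(ci,uv,z):
    K=np.array(ci['mtx'],float);Rm=cv2.Rodrigues(np.array(ci['rvec'],float))[0];t=np.array(ci['tvec'],float).ravel()
    uv=np.atleast_2d(np.array(uv,float)); d=(np.linalg.inv(K)@np.c_[uv,np.ones(len(uv))].T).T@Rm
    c=-Rm.T@t; return c+d*((z-c[2])/d[:,2])[:,None]
def proj(ci,p):
    return cv2.projectPoints(np.atleast_2d(np.array(p,float)),np.array(ci['rvec'],float),np.array(ci['tvec'],float),np.array(ci['mtx'],float),None)[0][:,0]
E
python3 - <<'E'
from h import *
import json
o=env.observe();print({k:np.round(v,3).tolist() for k,v in o.items()},env.grasp_offset)
snap('top','t0.png');snap('scene','s0.png')
for n in('top','scene'):
    c=env.camera_info(n);Rm=cv2.Rodrigues(np.array(c['rvec'],float))[0];print(n,-Rm.T@np.array(c['tvec']).ravel(),c['mtx'])
E
```

```text
{'clock': 0.0, 'joints': [1.157, 0.384, 0.016, 1.371, -0.006, 1.388, -0.047], 'qvel': [0.001, 0.001, 0.0, -0.001, -0.001, -0.001, -0.001], 'joint_torque': [-0.0, -62.759, 0.844, -37.183, 0.017, 0.014, 0.0], 'tcp_pos': [0.215, -0.586, 0.23], 'orientation': [0.123, -0.124, 0.697, -0.696], 'contact_force': [-0.413, -1.139, -0.603], 'moment': [-0.007, -0.052, -0.001], 'finger_gap': 0.085} 0.0187
top [ 0.32045842 -0.01941665  1.19551877] [[490.20805244   0.         317.8686254 ]
 [  0.         490.20805244 248.69602795]
 [  0.           0.           1.        ]]
scene [ 1.25444272 -0.14615082  0.73027353] [[509.43595071   0.         313.85819585]
 [  0.         509.43595071 241.79974692]
 [  0.           0.           1.        ]]
```

View pics/t0.png

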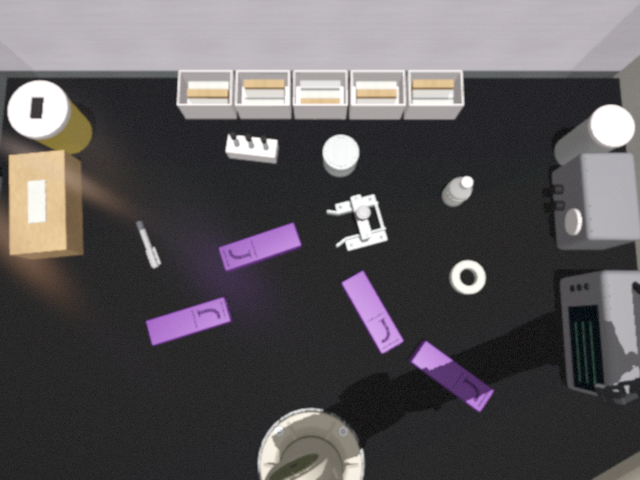

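View pics/s0.png

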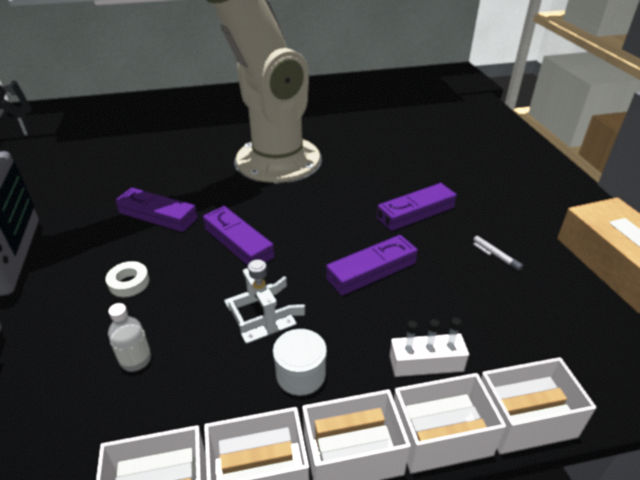

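The top view shows the bracket at about (360,222), with its mouth opening left (+y). The farthest case is at (260,247), plain end to the right. Next I'll measure both.

Run:
```python
from h import *
im=cv2.cvtColor(cv2.imread('pics/t0.png'),cv2.COLOR_BGR2RGB)
ci=env.camera_info('top')
hsv=cv2.cvtColor(im,cv2.COLOR_RGB2HSV)
m=cv2.inRange(hsv,(125,120,60),(150,255,255))
m=cv2.morphologyEx(m,cv2.MORPH_CLOSE,np.ones((9,9)))
for c in cv2.findContours(m,0,2)[0]:
    if cv2.contourArea(c)<800: continue
    r=cv2.minAreaRect(c);b=cv2.boxPoints(r);w=ray(ci,b,0.04)
    print(np.round(r[0]),'ctr',w.mean(0).round(4),'dist',np.linalg.norm(w.mean(0)[:2]).round(3),'edges',np.linalg.norm(np.diff(w,axis=0),axis=1).round(4),b.round().tolist(),w[:,:2].round(3).tolist())
a=cv2.cvtColor(im[180:280,210:400],cv2.COLOR_RGB2BGR)
cv2.imwrite('pics/c0.png',cv2.resize(a,None,fx=4.2,fy=4.2,interpolation=cv2.INTER_CUBIC))
```

```text
[456. 379.] ctr [ 0.1956 -0.3322  0.04  ] dist 0.385 edges [0.0638 0.1709 0.063 ] [[417.0, 367.0], [433.0, 345.0], [495.0, 390.0], [479.0, 413.0]] [[0.221, -0.244], [0.271, -0.283], [0.17, -0.421], [0.121, -0.381]]
```

View pics/c0.png

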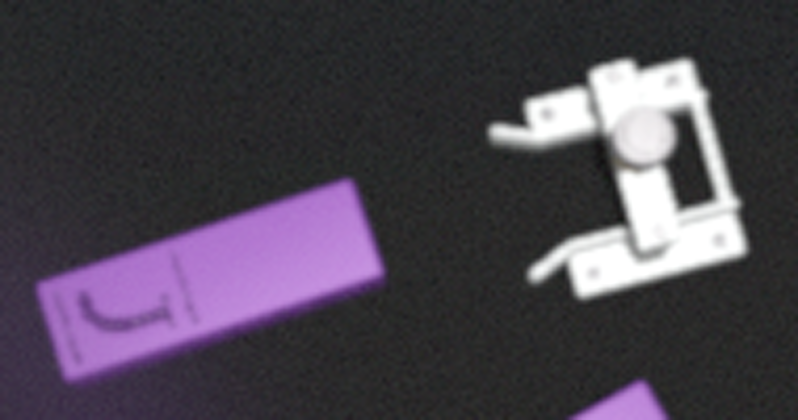

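Run:
```python
from h import *
ci=env.camera_info('top')
f=lambda p,z: ray(ci,np.array(p)/4.2+[210-.4,180-.4],z)[:,:2]
lid=f([(37,283),(352,180),(385,272),(68,377)],.04);print('lid',lid.round(4).tolist(),lid.mean(0).round(4),np.linalg.norm(np.diff(lid,axis=0),axis=1).round(4))
ax=(lid[1]+lid[2]-lid[0]-lid[3])/2;print('nose dir deg',np.degrees(np.arctan2(ax[1],ax[0])))
br=f([(590,70),(633,62),(676,237),(637,250)],.072);print('bridge',br.mean(0),'dir',np.degrees(np.arctan2(*((br[2]+br[3]-br[0]-br[1])[::-1]))))
print('screw',f([(644,136)],.121))
g=f([(570,243),(735,205)],.024);print('lowguide',g,np.degrees(np.arctan2(*(g[1]-g[0])[::-1])))
s=f([(697,95),(722,208)],.024);print('stop',s)
ft=f([(525,100),(695,60),(747,250),(580,298)],.003);print('feet',ft,ft.mean(0), np.linalg.norm(np.diff(ft,axis=0),axis=1))
```

```text
lid [[0.4998, 0.2216], [0.5597, 0.0432], [0.5064, 0.0239], [0.4461, 0.2024]] [0.503  0.1228] [0.1883 0.0567 0.1884]
nose dir deg -71.38160012674541
bridge [ 0.56802676 -0.11556704] dir -166.65838178263854
screw [[ 0.56714141 -0.11689546]]
lowguide [[ 0.52613219 -0.08223161]
 [ 0.54861196 -0.17788611]] -76.77490351991442
stop [[ 0.6139414  -0.15691367]
 [ 0.54683303 -0.17033166]]
feet [[ 0.61601591 -0.05717325]
 [ 0.64060102 -0.15852133]
 [ 0.52580771 -0.18727776]
 [ 0.49714626 -0.08900329]] [ 0.56989272 -0.12299391] [0.10428739 0.11834033 0.1023687 ]
```

```bash
cat >> h.py <<'E'
def pose():
    o=env.observe();q=np.array(o['orientation']);return np.array(o['tcp_pos']),R.from_quat(q[[1,2,3,0]]),o
def yaw(Rt): # azimuth of tool z axis, deg
    z=Rt.as_matrix()[:,2];return np.degrees(np.arctan2(z[1],z[0]))
def local(Rt,d): return (Rt.inv().apply(d)*1000).round(1)
def Rt(yawdeg):
    a=np.radians(yawdeg);z=np.array([np.cos(a),np.sin(a),0]);y=np.array([0,0,-1.]);return R.from_matrix(np.c_[np.cross(y,z),y,z])
def plan(target,yt):
    p,r,o=pose();T=Rt(yt);print('pos',p.round(4),'yaw',yaw(r).round(2),'tilt',np.degrees(np.arccos(-r.as_matrix()[2,1])).round(2),'rotvec to target deg',np.degrees((r.inv()*T).as_rotvec()).round(2),'local now',local(r,np.array(target)-p),'local after turn',local(T,np.array(target)-p))
def st():
    p,r,o=pose();print('t',round(o['clock'],2),'p',p.round(4),'yaw',yaw(r).round(2),'F',np.round(o['contact_force'],1),'M',np.round(o['moment'],2),'gap',round(o['finger_gap'],4),'j',np.round(o['joints'],2))
E
python3 - <<'E'
from h import *
st();print(pose()[1].as_matrix().round(3))
c=np.array([.503,.1228]);a=np.radians(-71.4);d=np.array([np.cos(a),np.sin(a)]);g=c-.06*d;print(g)
for y in(18.6,198.6-360):plan([*g,.15],y)
E
```

```text
t 0.1 p [ 0.2147 -0.5865  0.2304] yaw -69.9 F [-0.7  0.  -0.3] M [-0.   -0.02 -0.04] gap 0.085 j [ 1.16  0.38  0.02  1.37 -0.01  1.39 -0.05]
[[-0.939 -0.001  0.344]
 [-0.344  0.002 -0.939]
 [ 0.    -1.    -0.002]]
[0.48386244 0.1796661 ]
pos [ 0.2147 -0.5865  0.2304] yaw -69.9 tilt 0.1 rotvec to target deg [ 8.00e-02 -8.85e+01 -8.00e-02] local now [-516.1   81.5 -626.8] local after turn [-640.3   80.4  499.5]
pos [ 0.2147 -0.5865  0.2304] yaw -69.9 tilt 0.1 rotvec to target deg [8.00e-02 9.15e+01 8.00e-02] local now [-516.1   81.5 -626.8] local after turn [ 640.3   80.4 -499.5]
```

jog_arm --claw '[85, 85, 85, 85, 85, 85, 85, 85, 85, 85, 85, 85]' --translation '[[-45, 0, -7], [-45, 0, -7], [-45, 0, -7], [-45, 0, -7], [-45, 0, -7], [-45, 0, -7], [-45, 0, -7], [-45, 0, -7], [-45, 0, -7], [-45, 0, -7], [-45, 0, -7], [-45, 0, -7]]' --rot '[[0, -4.4, 0], [0, -4.4, 0], [0, -4.4, 0], [0, -4.4, 0], [0, -4.4, 0], [0, -4.4, 0], [0, -4.4, 0], [0, -4.4, 0], [0, -4.4, 0], [0, -4.4, 0], [0, -4.4, 0], [0, -4.4, 0]]'

```text
clock: 1.3
tcp_pos: [0.5315, -0.163, 0.2308]
orientation: [0.421, -0.421, 0.568, -0.568]
contact_force: [0.3, 0.7, 0.0]
finger_gap: 0.085
```

jog_arm --claw '[85, 85, 85, 85, 85, 85, 85, 85, 85]' --translation '[[-45, 0, -7], [-45, 0, -7], [-45, 0, -7], [-45, 0, -7], [-45, 0, -7], [-45, 0, -7], [-45, 0, -7], [-45, 0, -7], [0, 0, 0]]' --rot '[[0, -4.4, 0], [0, -4.4, 0], [0, -4.4, 0], [0, -4.4, 0], [0, -4.4, 0], [0, -4.4, 0], [0, -4.4, 0], [0, -4.4, 0], [0, 0, 0]]'

```text
clock: 2.2
tcp_pos: [0.4828, 0.1985, 0.2317]
orientation: [0.576, -0.575, 0.412, -0.41]
contact_force: [-0.1, 0.5, 0.3]
finger_gap: 0.0851
```

Run:
```python
from h import *
st();plan([.484,.180,.15],18.6)
snap('wrist','w0.png');snap('top','t1.png')
```

```text
t 2.2 p [0.4828 0.1985 0.2317] yaw 18.89 F [-0.1  0.5  0.3] M [ 0.02  0.03 -0.04] gap 0.0851 j [ 0.15  0.22 -0.7   1.63  0.15  1.34 -0.24]
pos [0.4828 0.1985 0.2317] yaw 18.89 tilt 0.17 rotvec to target deg [-0.01  0.29 -0.17] local now [18.2 81.6 -4.9] local after turn [17.9 81.7 -4.8]
```

View pics/w0.png

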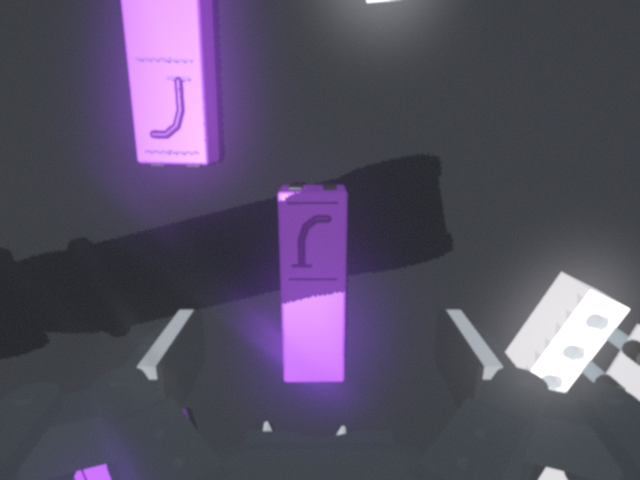

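The wrist view shows our case in the middle, about (279..347, 187..381), with its latches at the top (+y). That confirms the plain end faces the bracket.

Run:
```python
from h import *
ci=env.camera_info('wrist')
im=cv2.imread('pics/w0.png');hsv=cv2.cvtColor(im,cv2.COLOR_BGR2HSV)
m=cv2.inRange(hsv,(125,60,90),(160,255,255));m[:,:255]=0;m[:,375:]=0;m[400:]=0;m[:175]=0
for r in(195,230,270,310,340,370):
    c=np.where(m[r])[0];print(r,c.min(),c.max())
q=np.where(m[:,315])[0];print(q.min(),q.max())
P=ray(ci,[(279,187),(347,187),(345,381),(284,381)],.04)[:,:2];print(P.round(4),P.mean(0),np.linalg.norm(np.diff(P,axis=0),axis=1))
a=(P[2]+P[3]-P[0]-P[1]);print(np.degrees(np.arctan2(a[1],a[0])))
Rm=cv2.Rodrigues(np.array(ci['rvec'],float))[0];print(-Rm.T@np.array(ci['tvec']).ravel(),Rm.round(2))
```

```text
195 276 347
230 278 347
270 278 361
310 255 374
340 255 374
370 255 374
184 399
[[0.4461 0.2024]
 [0.5006 0.2204]
 [0.5624 0.0394]
 [0.5054 0.0206]] [0.50362284 0.12069863] [0.05736971 0.19125744 0.0599636 ]
-71.5431022747947
[0.4618901  0.26277969 0.37342751] [[ 0.95  0.31  0.  ]
 [ 0.3  -0.91  0.29]
 [ 0.09 -0.27 -0.96]]
```

jog_arm --claw '[85, 85, 85, 85, 85, 85, 85, 60, 50, 50, 50, 50]' --translation '[[19.5, 40, -5], [0, 45, 0], [0, 45, 0], [0, 45, 0], [0, 30, 0], [0, 18, 0], [0, 0, 0], [0, 0, 0], [0, 0, 0], [0, 0, 0], [0, 0, 0], [0, 0, 0]]' --rot '[[0, 0.3, 0], [0, 0, 0], [0, 0, 0], [0, 0, 0], [0, 0, 0], [0, 0, 0], [0, 0, 0], [0, 0, 0], [0, 0, 0], [0, 0, 0], [0, 0, 0], [0, 0, 0]]' --squeeze 40

```text
clock: 3.5
tcp_pos: [0.489, 0.1709, 0.0097]
orientation: [0.572, -0.571, 0.416, -0.418]
contact_force: [-0.9, -2.1, 7.2]
finger_gap: 0.0591
```

Run:
```python
from h import *
st()
# dock frame
a=np.radians(-76.75);d=np.array([np.cos(a),np.sin(a)]);O=np.array([.5675,-.116])
for y in(.27,.25,.12):
    plan([*(O-d*y),.0085],13.25)
```

```text
t 3.5 p [0.489  0.1709 0.0097] yaw 17.76 F [-0.9 -2.1  7.2] M [-0.44  0.42 -0.07] gap 0.0591 j [ 0.11  0.46 -0.61  1.89  0.33  0.89 -0.36]
pos [0.489  0.1709 0.0097] yaw 17.76 tilt 0.14 rotvec to target deg [-0.13  4.51  0.04] local now [28.   1.3  8.5] local after turn [27.2  1.2 10.6]
pos [0.489  0.1709 0.0097] yaw 17.76 tilt 0.14 rotvec to target deg [-0.13  4.51  0.04] local now [47.9  1.3  6.9] local after turn [47.2  1.2 10.6]
pos [0.489  0.1709 0.0097] yaw 17.76 tilt 0.14 rotvec to target deg [-0.13  4.51  0.04] local now [177.5   1.4  -3.3] local after turn [177.2   1.2  10.6]
```

jog_arm --claw '[50, 50]' --translation '[[0, -3, 0], [0, 0, 0]]' --rot '[[0, 0, 0], [0, 0, 0]]'

```text
clock: 3.7
tcp_pos: [0.4881, 0.1711, 0.0118]
orientation: [0.572, -0.571, 0.417, -0.417]
contact_force: [0.2, 0.6, -2.5]
finger_gap: 0.0588
```

Run:
```python
from h import *
st()
a=snap('wrist','w1.png');snap('top','t2.png')
cv2.imwrite('pics/m1.png',cv2.cvtColor(np.hstack([a[::1],env.snapshot('top')[100:340,150:470].repeat(2,0).repeat(2,1)])[:, :],cv2.COLOR_RGB2BGR)[::2,::2])
```

```text
t 3.7 p [0.4881 0.1711 0.0118] yaw 17.8 F [ 0.2  0.6 -2.5] M [0.16 0.05 0.02] gap 0.0588 j [ 0.11  0.45 -0.61  1.89  0.33  0.9  -0.35]
```

View pics/m1.png

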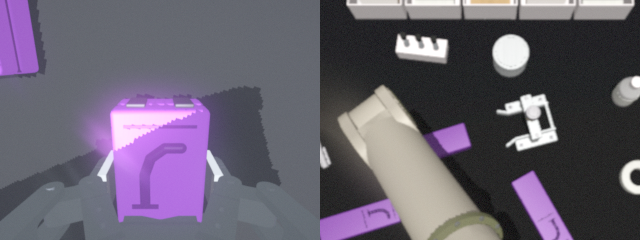

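Run:
```python
from h import *
ci=env.camera_info('top')
for f in('t0.png','t2.png'):
    im=cv2.imread('pics/'+f)[200:275,262:320];b=im[:,:,0].astype(int);g=im[:,:,1].astype(int)
    m=((b-g>60)&(b>150)).astype(np.uint8)
    pts=np.argwhere(m)[:,::-1]+[262,200]
    w=ray(ci,pts,.04)[:,:2]
    a=np.radians(-72);d=np.array([np.cos(a),np.sin(a)]);n=np.array([-d[1],d[0]])
    print(f,len(pts),'maxalong',np.percentile(w@d,99.5),'lat of nose part',[np.percentile((w@n)[(w@d)>np.max(w@d)-.03],q).round(4) for q in(1,50,99)])
    # upper long edge fit
    cs=np.arange(270,292);e=np.array([(c,200+np.where(m[:,c-262])[0].min()) for c in cs if m[:,c-262].any()])
    we=ray(ci,e,.04);k=np.polyfit(we[:,1],we[:,0],1);print('edge dir',np.degrees(np.arctan2(-1,-k[0])),len(e))
    ex=ray(ci,e[[0,-1]],.04);print(ex)
```

```text
t0.png 917 maxalong 0.13159839745705568 lat of nose part [np.float64(0.4882), np.float64(0.5163), np.float64(0.5458)]
edge dir -71.16702003468622 22
[[0.54119884 0.0991491  0.04      ]
 [0.55839372 0.04894156 0.04      ]]
t2.png 697 maxalong 0.13079120886841836 lat of nose part [np.float64(0.4875), np.float64(0.5165), np.float64(0.5453)]
edge dir -72.57913965235572 22
[[0.54119884 0.0991491  0.04      ]
 [0.55594363 0.04891635 0.04      ]]
```

jog_arm --claw '[50, 50, 50, 50]' --translation '[[0, 1, 0], [25, 0, 5], [25, 0, 5], [0, 0, 0]]' --rot '[[0, 4.5, 0], [0, 0, 0], [0, 0, 0], [0, 0, 0]]'

```text
clock: 4.25
tcp_pos: [0.5106, 0.1202, 0.0099]
orientation: [-0.553, 0.554, -0.44, 0.441]
contact_force: [0.9, -0.7, -3.3]
finger_gap: 0.0593
```

Run:
```python
from h import *
st()
a=np.radians(-76.75);d=np.array([np.cos(a),np.sin(a)]);O=np.array([.5675,-.116])
plan([*(O-d*.10),.0115],13.25)
im=snap('top','t3.png')
cv2.imwrite('pics/c3.png',cv2.resize(cv2.cvtColor(im[175:265,250:400],cv2.COLOR_RGB2BGR),None,fx=5,fy=5,interpolation=cv2.INTER_CUBIC))
```

```text
t 4.25 p [0.5106 0.1202 0.0099] yaw 12.99 F [ 0.9 -0.7 -3.3] M [ 0.08  0.04 -0.07] gap 0.0593 j [ 0.18  0.46 -0.57  1.87  0.32  0.9  -0.32]
pos [0.5106 0.1202 0.0099] yaw 12.99 tilt 0.13 rotvec to target deg [ 0.03 -0.26  0.13] local now [142.9  -1.3   1.9] local after turn [142.9  -1.6   1.2]
```

View pics/c3.png

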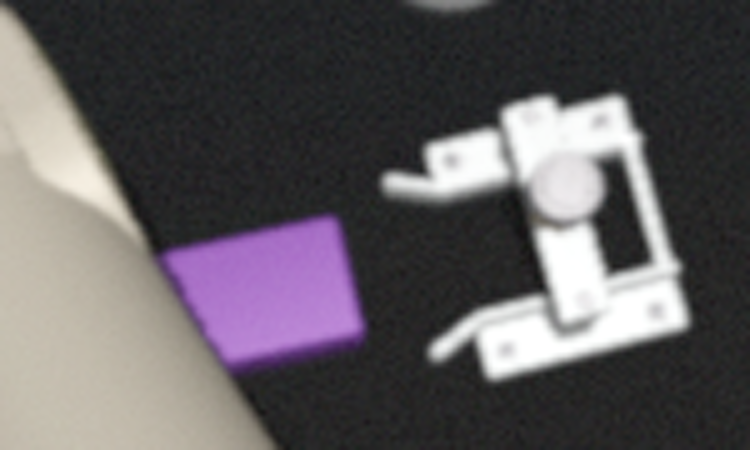

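Run:
```python
from h import *
ci=env.camera_info('top')
f=lambda p,z: ray(ci,np.array(p)/5+[250-.4,175-.4],z)[:,:2]
O=np.array([.5675,-.116])
a=np.radians(-76.75);d=np.array([np.cos(a),np.sin(a)]);n=np.array([-d[1],d[0]])
D=lambda w:np.c_[(w-O)@n,-(w-O)@d].round(4).tolist()
print('nose',D(f([(338,215),(364,332)],.04)),'edge',D(f([(160,255),(338,215)],.04)))
print('low inner',D(f([(480,313),(680,266)],.024)))
print('up inner z0/z24',D(f([(440,199),(505,186)],.0)),D(f([(440,199),(505,186)],.024)))
print('screw',D(f([(568,186)],.121)),'bridge',D(f([(502,107),(555,97),(607,308),(563,325)],.072)))
print('tips flare',D(f([(385,184),(435,354)],.024)),'stop',D(f([(640,140),(672,262)],.024)))
```

```text
nose [[0.0275, 0.0983], [-0.031, 0.0992]] edge [[0.0279, 0.186], [0.0275, 0.0983]]
low inner [[-0.0321, 0.0415], [-0.0317, -0.0586]]
up inner z0/z24 [[0.0324, 0.0451], [0.0314, 0.012]] [[0.0273, 0.0472], [0.0264, 0.0148]]
screw [[-0.0003, -0.0015]] bridge [[0.0537, 0.0127], [0.0527, -0.0128], [-0.0509, -0.0121], [-0.054, 0.0098]]
tips flare [[0.0408, 0.0717], [-0.0467, 0.0675]] stop [[0.0338, -0.0551], [-0.0289, -0.0554]]
```

jog_arm --claw '[50, 50, 50, 50, 50, 50, 50, 50, 50]' --translation '[[10, 0, 1.4], [15, 0, 0], [15, 0, 0], [12, 0, 0], [12, 0, 0], [12, 0, 0], [12, 0, 0], [12, 0, 0], [0, 0, 0]]' --rot '[[0, 0.2, 0], [0, 0, 0], [0, 0, 0], [0, 0, 0], [0, 0, 0], [0, 0, 0], [0, 0, 0], [0, 0, 0], [0, 0, 0]]'

```text
clock: 5.2
tcp_pos: [0.5338, 0.025, 0.0102]
orientation: [-0.553, 0.553, -0.44, 0.441]
contact_force: [0.9, -0.1, -2.9]
finger_gap: 0.0597
```

```bash
cat >> h.py <<'E'
O=np.array([.5675,-.116]);_a=np.radians(-76.75);dd=np.array([np.cos(_a),np.sin(_a)]);nn=np.array([-dd[1],dd[0]])
def dk():
    p,r,o=pose();F=np.array(o['contact_force'][:2]);print('dock lat %.4f y %.4f  F lat %.1f  F along ins %.1f'%((p[:2]-O)@nn,-(p[:2]-O)@dd,F@nn,F@dd))
E
python3 -c "
from h import *
st();dk()"
```

```text
t 5.2 p [0.5338 0.025  0.0102] yaw 12.93 F [ 0.9 -0.1 -2.9] M [ 0.19 -0.01  0.01] gap 0.0597 j [ 0.34  0.47 -0.55  1.84  0.31  0.91 -0.12]
dock lat -0.0005 y 0.1450  F lat 0.9  F along ins 0.4
```

jog_arm --claw '[50, 50, 50, 50, 50, 50, 50]' --translation '[[10, 0, 0], [10, 0, 0], [10, 0, 0], [6, 0, 0], [4, 0, 0], [2, 0, 0], [0, 0, 0]]' --rot '[[0, 0, 0], [0, 0, 0], [0, 0, 0], [0, 0, 0], [0, 0, 0], [0, 0, 0], [0, 0, 0]]'

```text
clock: 5.9
tcp_pos: [0.5433, -0.0132, 0.0106]
orientation: [0.554, -0.554, 0.439, -0.44]
contact_force: [2.7, -0.1, -4.1]
finger_gap: 0.0592
```

```bash
python3 -c "
from h import *
st();dk()"
```

```text
t 5.9 p [ 0.5433 -0.0132  0.0106] yaw 13.13 F [ 2.7 -0.1 -4.1] M [ 0.28 -0.75  0.53] gap 0.0592 j [ 0.4   0.49 -0.53  1.82  0.31  0.91 -0.05]
dock lat -0.0000 y 0.1056  F lat 2.6  F along ins 0.7
```

jog_arm --claw '[50, 50, 50, 50]' --translation '[[2, 0.3, 0], [2, 0.3, 0], [0, 0, 0], [0, 0, 0]]' --rot '[[0, 0, 0], [0, 0, 0], [0, 0, 0], [0, 0, 0]]'

```text
clock: 6.3
tcp_pos: [0.5441, -0.0167, 0.01]
orientation: [0.554, -0.554, 0.439, -0.44]
contact_force: [4.3, 3.3, -2.5]
finger_gap: 0.0593
```

```bash
python3 -c "
from h import *
st();dk()"
```

```text
t 6.3 p [ 0.5441 -0.0167  0.01  ] yaw 13.15 F [ 4.3  3.3 -2.5] M [ 0.75 -0.88  0.57] gap 0.0593 j [ 0.4   0.49 -0.53  1.82  0.31  0.91 -0.04]
dock lat -0.0000 y 0.1020  F lat 4.9  F along ins -2.2
```

jog_arm --claw '[50, 50, 50, 50]' --translation '[[1.5, 0.3, 0.4], [1.5, 0, 0], [0, 0, 0], [0, 0, 0]]' --rot '[[0, 0, 0], [0, 0, 0], [0, 0, 0], [0, 0, 0]]'

```text
clock: 6.7
tcp_pos: [0.545, -0.0197, 0.0098]
orientation: [0.554, -0.554, 0.439, -0.44]
contact_force: [3.0, 4.8, 1.5]
finger_gap: 0.0594
```

```bash
python3 -c "
from h import *
st();dk()"
```

```text
t 6.7 p [ 0.545  -0.0197  0.0098] yaw 13.13 F [3.  4.8 1.5] M [ 0.99 -0.54  0.52] gap 0.0594 j [ 0.41  0.49 -0.53  1.82  0.31  0.91 -0.03]
dock lat 0.0002 y 0.0989  F lat 4.0  F along ins -4.0
```

jog_arm --claw '[50, 50, 50]' --translation '[[1.5, 0.3, 0], [0, 0, 0], [0, 0, 0]]' --rot '[[0, 0, 0], [0, 0, 0], [0, 0, 0]]'

```text
clock: 7.0
tcp_pos: [0.5452, -0.0202, 0.0097]
orientation: [0.554, -0.554, 0.44, -0.439]
contact_force: [0.3, 6.7, 5.7]
finger_gap: 0.059
```

```bash
python3 -c "
from h import *
st();dk()"
```

```text
t 7.0 p [ 0.5452 -0.0202  0.0097] yaw 13.15 F [0.3 6.7 5.7] M [ 1.51 -0.11  0.23] gap 0.059 j [ 0.41  0.49 -0.53  1.82  0.31  0.91 -0.03]
dock lat 0.0003 y 0.0984  F lat 1.8  F along ins -6.4
```

jog_arm --claw '[50, 50, 50]' --translation '[[2, -0.3, 0], [0, 0, 0], [0, 0, 0]]' --rot '[[0, 0, 0], [0, 0, 0], [0, 0, 0]]'

```text
clock: 7.3
tcp_pos: [0.545, -0.0203, 0.0098]
orientation: [0.555, -0.554, 0.44, -0.438]
contact_force: [-1.3, 11.7, 5.3]
finger_gap: 0.0596
```

```bash
python3 -c "
from h import *
st();dk()"
```

```text
t 7.3 p [ 0.545  -0.0203  0.0098] yaw 13.24 F [-1.3 11.7  5.3] M [2.28 0.06 0.12] gap 0.0596 j [ 0.41  0.49 -0.53  1.82  0.3   0.92 -0.03]
dock lat 0.0001 y 0.0983  F lat 1.4  F along ins -11.7
```

jog_arm --claw '[50, 50, 50]' --translation '[[2, 0, 0], [0, 0, 0], [0, 0, 0]]' --rot '[[0, 0, 0], [0, 0, 0], [0, 0, 0]]'

```text
clock: 7.6
tcp_pos: [0.545, -0.0204, 0.0098]
orientation: [0.556, -0.554, 0.44, -0.437]
contact_force: [-4.2, 16.6, 7.0]
finger_gap: 0.0594
```

Run:
```python
from h import *
st();dk()
im=snap('top','t4.png');s=snap('scene','s4.png')
A=cv2.resize(im[175:265,280:400],None,fx=4,fy=4,interpolation=cv2.INTER_CUBIC)
B=cv2.resize(s[240:360,200:360],None,fx=2.25*4/3,fy=3,interpolation=cv2.INTER_CUBIC)
cv2.imwrite('pics/m4.png',cv2.cvtColor(A,cv2.COLOR_RGB2BGR))
```

```text
t 7.6 p [ 0.545  -0.0204  0.0098] yaw 13.31 F [-4.2 16.6  7. ] M [ 3.16  0.56 -0.17] gap 0.0594 j [ 0.41  0.49 -0.53  1.81  0.3   0.92 -0.02]
dock lat -0.0000 y 0.0982  F lat -0.3  F along ins -17.1
```

View pics/m4.png

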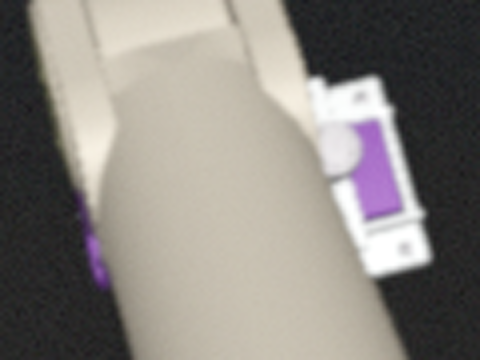

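Force rose to 17 N with no further travel, so the case is home. I'll ease the push, release, lift, and move over the screw while testing which way joint 7 turns.

jog_arm --claw '[50, 50, 66, 75, 80, 80, 80, 80, 80, 80, 80, 80]' --translation '[[-4, -1, 0], [0, 0, 0], [0, 0, 0], [0, 0, 0], [0, 0, 0], [0, -20, 0], [0, -45, 0], [0, -45, 0], [0, -40, 0], [0, -40, 0], [0, 0, 0], [0, 0, 0]]' --rot '[[0, 0, 0], [0, 0, 0], [0, 0, 0], [0, 0, 0], [0, 0, 0], [0, 0, 0], [0, 0, 0], [0, 0, 0], [0, 0, 0], [0, 0, 0], [0, -8.5, 0], [0, -8.5, 0]]'

```text
clock: 8.9
tcp_pos: [0.5457, -0.0223, 0.2022]
orientation: [0.614, -0.613, 0.351, -0.353]
contact_force: [-0.4, -0.4, -0.0]
finger_gap: 0.0798
```

Run:
```python
from h import *
st();dk();plan([*O,.2],30)
c=env.camera_info('wrist');im=snap('wrist','w5.png')
print(proj(c,[*O,.1]),proj(c,[.5675,-.116,.124]))
```

```text
t 8.9 p [ 0.5457 -0.0223  0.2022] yaw 30.35 F [-0.4 -0.4 -0. ] M [ 0.03 -0.02 -0.06] gap 0.0798 j [ 0.51  0.29 -0.64  1.61  0.18  1.29  0.37]
dock lat 0.0002 y 0.0962  F lat -0.4  F along ins 0.3
pos [ 0.5457 -0.0223  0.2022] yaw 30.35 tilt 0.17 rotvec to target deg [-0.1   0.35  0.14] local now [ 91.9   2.3 -28.5] local after turn [ 92.    2.2 -27.9]
[[279.44877588 365.97117129]] [[276.00771399 387.66959211]]
```

View pics/w5.png

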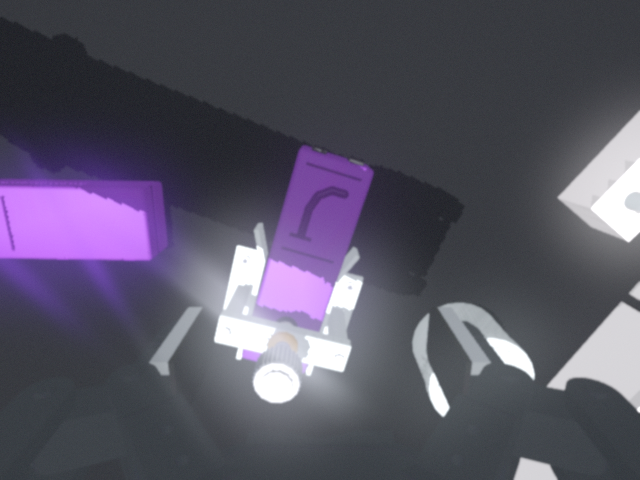

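The case is in the slot, and the screw disc is at about (277,381). I'll check the latch end against the home depth.

Run:
```python
from h import *
c=env.camera_info('wrist')
D=lambda w:np.c_[(w[:,:2]-O)@nn,-(w[:,:2]-O)@dd].round(4).tolist()
print('latch end (want y .145)',D(ray(c,[(303,147),(372,170)],.04)))
print('nose-side lid at bridge',D(ray(c,[(257,312)],.04)))
im=cv2.cvtColor(cv2.imread('pics/w5.png'),cv2.COLOR_BGR2GRAY)
for z in(.118,.121,.124,.127): print(z,D(ray(c,[(277,381)],z)))
print('bridge corners',D(ray(c,[(215,343),(348,371)],.072)))
```

```text
latch end (want y .145) [[-0.0293, 0.1464], [0.0255, 0.146]]
nose-side lid at bridge [[-0.0266, 0.0046]]
0.118 [[0.0, 0.0015]]
0.121 [[-0.0003, 0.0037]]
0.124 [[-0.0006, 0.006]]
0.127 [[-0.0009, 0.0082]]
bridge corners [[-0.0504, -0.0137], [0.056, -0.0063]]
```

jog_arm --claw '[80, 80, 80, 80, 80, 80, 80, 80, 80, 80, 80, 80]' --translation '[[46, 0, -14], [46, 0, -14], [0, 0, 0], [0, 0, 0], [0, 0, 0], [0, 0, 0], [0, 0, 0], [0, 0, 0], [0, 0, 0], [0, 0, 0], [0, 0, 0], [0, 0, 0]]' --rot '[[0, 0, 0], [0, 0, 0], [0, -8.5, 0], [0, -8.5, 0], [0, -8.5, 0], [0, -8.5, 0], [0, -8.5, 0], [0, -8.5, 0], [0, -8.5, 0], [0, -8.5, 0], [0, -8.5, 0], [0, -8.5, 0]]'

```text
clock: 10.15
tcp_pos: [0.5665, -0.1158, 0.1999]
orientation: [0.69, -0.69, -0.154, 0.155]
contact_force: [0.1, -0.6, -0.3]
finger_gap: 0.0799
```

jog_arm --claw '[60, 60, 60, 60, 60, 60, 60, 60]' --translation '[[0, 0, 0], [0, 0, 0], [0, 0, 0], [0, 0, 0], [0, 0, 0], [0, 0, 0], [0, 0, 0], [0, 0, 0]]' --rot '[[0, -8.5, 0], [0, -8.5, 0], [0, -8.5, 0], [0, -8.5, 0], [0, -8.5, 0], [0, -8.5, 0], [0, 0, 0], [0, 0, 0]]'

```text
clock: 10.95
tcp_pos: [0.5667, -0.1156, 0.2]
orientation: [0.559, -0.558, -0.434, 0.434]
contact_force: [0.3, -0.5, 0.2]
finger_gap: 0.0596
```

Run:
```python
from h import *
st();dk();plan([*O,.2],yaw(pose()[1]))
c=env.camera_info('wrist');snap('wrist','w6.png')
print(proj(c,[[*O,.124],[*O,.072]]))
```

```text
t 10.95 p [ 0.5667 -0.1156  0.2   ] yaw 165.71 F [ 0.3 -0.5  0.2] M [-0.03  0.    0.03] gap 0.0596 j [ 0.89  0.48 -1.01  1.52  0.41  1.37  2.73]
dock lat -0.0007 y 0.0006  F lat 0.1  F along ins 0.5
pos [ 0.5667 -0.1156  0.2   ] yaw 165.71 tilt 0.05 rotvec to target deg [-0.05 -0.    0.  ] local now [-0.2  0.  -0.9] local after turn [-0.2  0.  -0.9]
[[316.27087215 253.12352297]
 [316.84661021 229.73108868]]
```

View pics/w6.png

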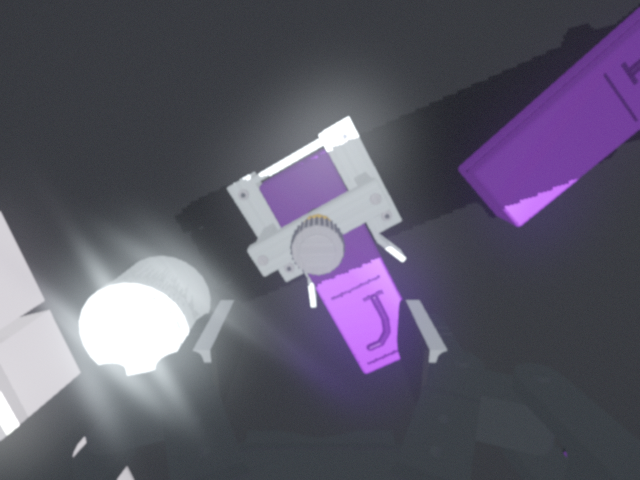

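The wrist view shows the screw disc centred at about (317,248), against (316,253) predicted.

Run:
```python
from h import *
c=env.camera_info('wrist')
T=Rt(165.71)
for z in(.118,.121,.124):
    w=ray(c,[(317,248)],z)[0];print(z,w,local(T,w-np.array([*O,z])))
w5=(.118,.121,.124)
```

```text
0.118 [ 0.56693624 -0.11693102  0.118     ] [-1.   0.   0.3]
0.121 [ 0.56668004 -0.11785788  0.121     ] [-2.   0.   0.3]
0.124 [ 0.56642385 -0.11878475  0.124     ] [-3.   0.   0.4]
```

jog_arm --claw '[60, 60, 60, 60, 60, 24, 24, 24, 24, 24]' --translation '[[-0.5, 35, -0.8], [0, 35, 0], [0, 30, 0], [0, 14, 0], [0, 0, 0], [0, 0, 0], [0, 0, 0], [0, 0, 0], [0, 0, 0], [0, 0, 0]]' --rot '[[0, 0, 0], [0, 0, 0], [0, 0, 0], [0, 0, 0], [0, 0, 0], [0, 0, 0], [0, 0, 0], [0, 0, 0], [0, 0, 0], [0, 0, 0]]' --squeeze 60

```text
clock: 12.0
tcp_pos: [0.5682, -0.1156, 0.0885]
orientation: [-0.556, 0.557, 0.436, -0.435]
contact_force: [-2.9, 0.9, 5.9]
finger_gap: 0.0292
```

```bash
python3 -c "
from h import *
st();dk()"
```

```text
t 12.0 p [ 0.5682 -0.1156  0.0885] yaw 166.08 F [-2.9  0.9  5.9] M [0.15 0.88 0.  ] gap 0.0292 j [ 0.85  0.58 -0.95  1.65  0.51  1.17  2.67]
dock lat 0.0008 y 0.0002  F lat -2.6  F along ins -1.5
```

jog_arm --claw '[24, 24, 24, 24, 24, 24]' --translation '[[0, 0.22, 0], [0, 0.22, 0], [0, 0.22, 0], [0, 0.22, 0], [0, 0.22, 0], [0, 0, 0]]' --rot '[[0, 8, 0], [0, 8, 0], [0, 8, 0], [0, 8, 0], [0, 8, 0], [0, 0, 0]]'

```text
clock: 12.6
tcp_pos: [0.5689, -0.1161, 0.0873]
orientation: [-0.672, 0.673, 0.219, -0.217]
contact_force: [-0.1, -1.5, 5.8]
finger_gap: 0.0297
```

```bash
python3 -c "
from h import *
st();dk()"
```

```text
t 12.6 p [ 0.5689 -0.1161  0.0873] yaw 125.94 F [-0.1 -1.5  5.8] M [-0.06  0.11 -0.22] gap 0.0297 j [ 0.75  0.53 -0.8   1.66  0.41  1.13  2.04]
dock lat 0.0014 y -0.0004  F lat -0.4  F along ins 1.4
```

jog_arm --claw '[24, 24, 24]' --translation '[[0, 0.22, 0], [0, 0.22, 0], [0, 0.22, 0]]' --rot '[[0, 8, 0], [0, 8, 0], [0, 8, 0]]'

```text
clock: 12.9
tcp_pos: [0.5692, -0.1166, 0.0867]
orientation: [-0.703, 0.704, 0.075, -0.073]
contact_force: [1.2, -3.0, 5.8]
finger_gap: 0.0293
```

```bash
python3 -c "
from h import *
st();dk()"
```

```text
t 12.9 p [ 0.5692 -0.1166  0.0867] yaw 102.01 F [ 1.2 -3.   5.8] M [-0.46 -0.06  0.21] gap 0.0293 j [ 0.69  0.5  -0.72  1.66  0.36  1.12  1.66]
dock lat 0.0015 y -0.0009  F lat 0.5  F along ins 3.2
```

jog_arm --claw '[24, 24, 24]' --translation '[[0, 0.22, 0], [0, 0.22, 0], [0, 0.22, 0]]' --rot '[[0, 8, 0], [0, 8, 0], [0, 8, 0]]'

```text
clock: 13.2
tcp_pos: [0.5692, -0.1171, 0.086]
orientation: [-0.703, 0.704, -0.073, 0.075]
contact_force: [0.8, -3.7, 5.1]
finger_gap: 0.0296
```

```bash
python3 -c "
from h import *
st();dk()"
```

```text
t 13.2 p [ 0.5692 -0.1171  0.086 ] yaw 77.99 F [ 0.8 -3.7  5.1] M [-0.7  -0.06  0.19] gap 0.0296 j [ 0.63  0.48 -0.63  1.66  0.31  1.1   1.27]
dock lat 0.0014 y -0.0014  F lat -0.0  F along ins 3.8
```

jog_arm --claw '[24, 24, 24]' --translation '[[0, 0.22, 0], [0, 0.22, 0], [0, 0.22, 0]]' --rot '[[0, 8, 0], [0, 8, 0], [0, 8, 0]]'

```text
clock: 13.5
tcp_pos: [0.569, -0.1176, 0.0854]
orientation: [-0.672, 0.673, -0.217, 0.22]
contact_force: [-1.3, -5.3, 6.1]
finger_gap: 0.0293
```

```bash
python3 -c "
from h import *
st();dk()"
```

```text
t 13.5 p [ 0.569  -0.1176  0.0854] yaw 53.96 F [-1.3 -5.3  6.1] M [-0.94  0.22  0.19] gap 0.0293 j [ 0.57  0.46 -0.55  1.67  0.27  1.09  0.89]
dock lat 0.0011 y -0.0019  F lat -2.5  F along ins 4.9
```

jog_arm --claw '[24, 24, 24]' --translation '[[0, 0.22, 0], [0, 0.22, 0], [0, 0.22, 0]]' --rot '[[0, 8, 0], [0, 8, 0], [0, 8, 0]]'

```text
clock: 13.8
tcp_pos: [0.5686, -0.1179, 0.0847]
orientation: [-0.612, 0.613, -0.353, 0.355]
contact_force: [-3.3, -5.7, 8.2]
finger_gap: 0.0294
```

```bash
python3 -c "
from h import *
st();dk()"
```

```text
t 13.8 p [ 0.5686 -0.1179  0.0847] yaw 29.95 F [-3.3 -5.7  8.2] M [-1.05  0.49  0.19] gap 0.0294 j [ 0.51  0.44 -0.47  1.67  0.22  1.08  0.5 ]
dock lat 0.0006 y -0.0021  F lat -4.5  F along ins 4.8
```

jog_arm --claw '[24, 24, 24]' --translation '[[0, 0.22, 0], [0, 0.22, 0], [0, 0.22, 0]]' --rot '[[0, 8, 0], [0, 8, 0], [0, 8, 0]]'

```text
clock: 14.1
tcp_pos: [0.5681, -0.1181, 0.0841]
orientation: [-0.525, 0.526, -0.472, 0.475]
contact_force: [-5.3, -5.5, 10.3]
finger_gap: 0.0293
```

```bash
python3 -c "
from h import *
st();dk()"
```

```text
t 14.1 p [ 0.5681 -0.1181  0.0841] yaw 5.94 F [-5.3 -5.5 10.3] M [-1.12  1.13  0.18] gap 0.0293 j [ 0.45  0.43 -0.39  1.67  0.18  1.07  0.11]
dock lat 0.0001 y -0.0022  F lat -6.4  F along ins 4.1
```

jog_arm --claw '[24, 24, 24]' --translation '[[0, 0.2, 0], [0, 0.2, 0], [0, 0.2, 0]]' --rot '[[0, 8, 0], [0, 8, 0], [0, 8, 0]]'

```text
clock: 14.4
tcp_pos: [0.5676, -0.118, 0.0836]
orientation: [-0.415, 0.416, -0.571, 0.573]
contact_force: [-8.1, -4.9, 13.5]
finger_gap: 0.0291
```

```bash
python3 -c "
from h import *
st();dk()"
```

```text
t 14.4 p [ 0.5676 -0.118   0.0836] yaw -18.05 F [-8.1 -4.9 13.5] M [-1.01  1.72  0.26] gap 0.0291 j [ 0.39  0.42 -0.31  1.68  0.15  1.07 -0.28]
dock lat -0.0004 y -0.0020  F lat -9.0  F along ins 2.9
```

jog_arm --claw '[24, 24]' --translation '[[0, 0.1, 0], [0, 0.1, 0]]' --rot '[[0, 6, 0], [0, 6, 0]]'

```text
clock: 14.6
tcp_pos: [0.5673, -0.118, 0.0834]
orientation: [-0.353, 0.354, -0.611, 0.613]
contact_force: [-9.2, -4.2, 14.0]
finger_gap: 0.0296
```

```bash
python3 -c "
from h import *
st();dk()"
```

```text
t 14.6 p [ 0.5673 -0.118   0.0834] yaw -29.97 F [-9.2 -4.2 14. ] M [-1.   1.9  0.3] gap 0.0296 j [ 0.36  0.42 -0.27  1.68  0.13  1.06 -0.47]
dock lat -0.0006 y -0.0019  F lat -9.9  F along ins 2.0
```

Moment went from 0.19 (free running) to 0.26 to 0.30 N m at the predicted slope, which means about 70 N of press. I'll stop there, release and retreat.

jog_arm --claw '[45, 60, 70, 70, 70, 70, 70, 70, 70, 70]' --translation '[[0, 0, 0], [0, 0, 0], [0, 0, 0], [0, -5, 0], [0, -40, 0], [0, -45, 0], [0, -45, 0], [50, 0, 0], [50, 0, 0], [0, 0, 0]]' --rot '[[0, 0, 0], [0, 0, 0], [0, 0, 0], [0, 0, 0], [0, 0, 0], [0, 0, 0], [0, 0, 0], [0, 0, 0], [0, 0, 0], [0, 0, 0]]'

```text
clock: 15.6
tcp_pos: [0.514, -0.2108, 0.2169]
orientation: [-0.35, 0.352, -0.613, 0.615]
contact_force: [-0.1, -0.1, -0.7]
finger_gap: 0.0699
```

Run:
```python
from h import *
st();snap('wrist','w7.png');snap('top','t7.png');s=snap('scene','s7.png')
A=cv2.imread('pics/w7.png');B=cv2.imread('pics/s7.png')
cv2.imwrite('pics/m7.png',np.hstack([cv2.resize(A,(400,300)),cv2.resize(B[180:420,90:490],(400,240))[:240].copy() if 0 else cv2.resize(B[180:420,90:410],(400,300))]))
```

```text
t 15.6 p [ 0.514  -0.2108  0.2169] yaw -30.47 F [-0.1 -0.1 -0.7] M [-0.06  0.01 -0.04] gap 0.0699 j [ 0.52  0.25 -0.23  1.58  0.06  1.32 -0.25]
```

View pics/m7.png

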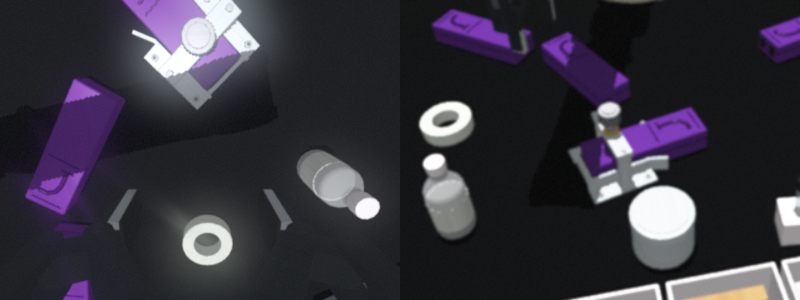

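The views show the case home under the bridge with the screw lowered. The tin, saline and tape are still standing where they were, and the gripper is clear. Handing in.

Run:
```python
from h import *
ci=env.camera_info('top');im=cv2.imread('pics/t7.png');b=im[:,:,0].astype(int);g=im[:,:,1].astype(int)
m=(b-g>60)&(b>130);P=np.argwhere(m)[:,::-1];w=ray(ci,P,.04)[:,:2]-O;y=-(w@dd);l=w@nn
k=(abs(l)<.036)&(y>-.06)&(y<.2);print('purple y range in slot',np.percentile(y[k],[.5,99.5]),'expect -.045..0.145')
print(env.job_done())
```

```text
purple y range in slot [0.00364689 0.14429017] expect -.045..0.145
the job is handed in; nothing more can be done
None
```

I slid the purple case farthest from the base plain end first into the bracket, up to the end stop. I then turned the thumbscrew about 196° clockwise in one grasp, let go, backed the gripper clear and handed the job in at about 16 s.

- **Case home:** it stopped moving while the push force rose to 17 N. The latch end measured 144 to 146 mm from the bracket's origin, against 145 mm expected. In the last overhead check, the part of the case beyond the bridge did not register in my colour mask, so that end was not measured again.
- **Screw snug:** the moment was steady at about 0.19 N m while turning freely, then rose to 0.26 and 0.30 N m. That rise means about 70 N on the lid, inside the 40 to 120 N range. The figure is inferred from the rise in moment, not measured directly.
- **Everything else:** the last pictures showed the tin, saline and tape where they had been, judged by eye only. The gripper was touching nothing. The rack, tubes and penlight were not checked again at the end, but the arm did not go near them.

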